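# Set and lock the telescopic leg of an over-sink drying rack

## Task

The front leg of the drying rack (the one nearer the robot) is pulled out too far: with its cam lever still open, slide it in until the mouth of its sleeve is at the black length mark on the bar. Then, holding the leg there, squeeze the lever fully closed against it, one finger on the lever and the other on the leg's rubber grip. Finish while holding: keep leg and lever pinched together and do not let go, and leave the mug, the tumbler and the soap bottle where they stand.

Things in the scene. Friction and masses are not known exactly. Their poses are not given: they have to be found in the camera images.
- drying_rack: Steel-wire drying rack, fixed, over the sink. Origin on the worktop below the point where the front leg's bar leaves the frame. Both legs stick out along its -y axis; +x points away from the robot, to the rear leg (240 mm away, already locked, not to be used); z up. The frame is at +y, 120 mm high, with plates to 250 mm at y above 0.2. Front bar: round, 14 mm, level, axis 55 mm above the worktop.
- length_mark (a point): Centre of the black ring engraved on the front leg's bar, 6 mm wide, on the bar's axis, 62 mm out from the frame. Same axes as the rack.
- leg_mouth (a point): Centre of the frame-side mouth of the front leg's sleeve, on its axis; the leg is set when it is at length_mark. The sleeve is a square aluminium tube, 22 mm wide and high, running 190 mm from here outwards (rack -y) over the bar, 44 to 66 mm above the worktop, with a rubber foot under its outer end. Same axes as the rack.
- front_leg (a joint): How far the sleeve is slid out on its bar, m: 0 fully in, 0.140 fully out, 0.050 at the length mark; starts at 0.085 to 0.130. It slides with about 1.5 N of drag and stays where it is left while the lever is open; the cam holds it fast once the lever is closed.
- leg_grip (a point): Ribbed rubber grip on the sleeve's rear side (rack +x), 100 mm long, 20 mm high, its outer face 13 mm behind the sleeve's axis; this point is the centre of that face, 78 mm outward from the mouth, 55 mm above the worktop. Moves with the leg. Same axes as the rack.
- cam_lever (a joint): Angle of the cam lever, rad: 0 closed (lying along the sleeve's near side), starts open at 0.30 to 0.38. Vertical pivot pin 22 mm outward from the mouth, 17 mm to the near side (rack -x) of the sleeve's axis; the free end points outward and swings towards the robot as it opens. Stiff: takes 6 N at mid-blade, 8 N near the end as the cam bites, so a light pinch hardly moves it; stays where left.
- lever_blade (a point): Black blade of the cam lever, 9 mm thick, 18 mm high, 7 to 89 mm from the pivot, tip flared outwards; this point is mid-thickness, 52 mm from the pivot, 55 mm above the worktop; -y to the tip, +x to the sleeve. From blade's to grip's outer face: 50 to 62 mm open, 34.5 mm closed (the middle then 4 mm to the near side of the sleeve's axis; 12 to 18 mm when open).
- mug: Cream mug, 80 mm wide, 90 mm high, on the worktop; origin under its middle. Leave it.
- tumbler: Glass tumbler, 76 mm wide, 95 mm high, on the worktop; origin under its middle. Leave it.
- soap_bottle: Cream soap bottle, 64 mm wide, 160 mm high, on the worktop; origin under its middle. Leave it.

How it is judged:
By the outcome, as a careful person would: the job done as asked, in the order asked, and still so for the second after the job is handed in, while the arm keeps its last pose, push and grip.
It also fails if it takes over 54 s, if anything falls off the work surface, if the arm or the gripper's body presses on something with over 40 N, if the wrist force passes 120 N, or if a joint passes its speed limit or range.

## Robot

A 6-joint arm with a two-finger parallel gripper is mounted at the origin on the work surface. World frame = base frame: x ahead of the robot, y to its left, z up, the work surface at z = 0. Lengths are in mm, angles in rad, forces in N, time in s.
With the tool pointing down it reaches from about 300 to 950 mm from the base axis. Payload 3.1 kg.
Tool frame: the origin (TCP) lies at the very end of the fingers, on their centre line; the grasp point (between the pads) lies behind it (hold_point_z is the z of the grasp point in the tool frame, in mm); z points along the fingers, y is the line along which they close (so a half turn about z gives the same grasp; the last joint's range is limited). The gripper opens to 85 mm and grips with 20 to 120 N. Pads are 22 mm wide; open, the fingers measure 114 mm over their backs; the gripper's body (76 mm by 85 mm) begins 54 mm behind the grasp point. The pads swing forward as they close: fully open they stand 13 mm farther back than shut.
Start: joints at [1.066, 0.308, 1.634, -0, 1.2, -0.07], TCP at [263.294, 566.841, 231.272] pointing down, gripper open.
Joint ranges: [-3.06, 3.06], [-0.79, 1.96], [0.05, 2.63], [-1.19, 4.34], [0.05, 2.64], [-2.94, 2.94]. Speed limits (rad/s): [2.79, 2.79, 3.14, 3.14, 3.14, 3.14].

## Interface

Orientations are given as a 3x3 rotation matrix whose columns are the frame's x, y, z axes.
In Python, from workcell import * gives the robot as it stands.
- The arm moves only by the tool jog_arm, never from a script. Its argument "series" is a list of rows, each an object of numbers: "x", "y", "z": the shift along the tool's x, y, z scaled (see below); "roll": the turn about the tool's z scaled (see below); "jaw": the closure, from -1 (fully open) to 1 (shut), so that 0 is half open. A call has 1 to 12 rows; each row shifts and turns the commanded pose from where the row before left it, along the tool's axes as they then stand; what a row does not reach is not made up. The controller multiplies each number of a shift by 50 mm and each number of a turn by 180 degrees. A row lasts 1/10 s, in which the tool goes at most 50 mm and 8.59 degrees, less where a joint would pass 70% of its speed; a pose out of reach is approached as far as the arm can. A call with a number of a shift or a turn outside -1 to 1 is refused whole. A call with a gripper value outside its range is refused whole. The fingers move at their own pace and stop on an object; the grip force is fixed at half the most. Time passes only in rows, so rows that do not move let the fingers close. It gives the time, the measured TCP pose, the force, the opening and the grip force at its end, in the units of the state.
- observe(): the state, without advancing time (a new reading comes with each control period).
- snapshot(name): name is "scene" or "top" or "wrist"; returns the picture (384x512x3 uint8, red, green, blue); there is no depth.
- calibration(name): a dict with "mtx" (3x3 intrinsics, pixels), "R" (3x3) and "t" (3): a world point X has camera coordinates R X + t. Camera axes: x right, y down, z forward; pixel columns grow to the right and rows downward; lengths in mm; the calibration is good to about 2 mm. A picture is of the moment at which its call begins: read the wrist's pose just before it. calibration takes no time and is no camera call; for the wrist camera it gives the pose at the moment of the call.
- sign_off(): hands the job in; it is judged then, once.
The state is a dict: "clock": time; "joint_positions": joint angles; "joint_velocities": joint speeds; "joint_torque": joint torques, N m; "eef_pos": TCP position; "tool_rot": TCP orientation; "contact_force": force on the tool from outside, world axes, zero at the start; "moment": the same for the moment, N m; "width": finger opening in mm; "grip_force": force on a finger pad.
Only numpy, scipy, OpenCV 4.12 (cv2) and the standard library are available. Lean on these libraries where they do the work, as an engineer would, in place of code of your own. Each camera call takes 0.05 s, during which the arm holds its last target. There are 200 camera calls.

## Working session

There is one attempt and no reset: what is moved stays moved. The work goes in short steps, Python scripts to look and compute and a tool call to move; the robot and the scene stay as the last step left them, time stands still between calls to the robot, and variables do not carry over. Pictures are saved under pics/ and viewed, at most 10 in all, crops included, and the job is handed in when it is done.

Besides the shell and the picture viewer there is one more tool, called after "Call:" in YAML: its name, and indented under it one key for each argument. jog_arm: Moves the arm, as the interface text tells. Shifts and turns lie within -1 to 1; 1 stands for 50 mm of shift or 180 degrees of turn. Its arguments: {"type":"object","properties":{"series":{"type":"array","items":{"type":"object","properties":{"x":{"type":"number","minimum":-1,"maximum":1},"y":{"type":"number","minimum":-1,"maximum":1},"z":{"type":"number","minimum":-1,"maximum":1},"roll":{"type":"number","minimum":-1,"maximum":1},"jaw":{"type":"number"}}}}},"required":["series"]}

```bash
mkdir -p pics; python3 - <<'E'
from workcell import *
import cv2,numpy as np
s=observe(); print({k:np.round(s[k],3).tolist() for k in s}); 
for n in ("scene","top"):
    cv2.imwrite(f"pics/{n}0.png",cv2.resize(snapshot(n)[:,:,::-1],(800,600),interpolation=cv2.INTER_CUBIC))
    c=calibration(n); print(n,{k:np.round(c[k],3).tolist() for k in c})
E
ls
```

```text
{'clock': 0.0, 'joint_positions': [1.066, 0.309, 1.635, -0.0, 1.2, -0.07], 'joint_velocities': [0.0, 0.001, 0.001, -0.0, 0.001, 0.002], 'joint_torque': [0.0, -41.523, -27.667, -0.0, 0.01, -0.0], 'eef_pos': [262.899, 566.116, 230.054], 'tool_rot': [[-0.907, 0.421, -0.001], [0.421, 0.907, -0.002], [0.0, -0.002, -1.0]], 'contact_force': [-0.343, -0.722, 0.336], 'moment': [-0.004, -0.017, 0.033], 'grip_force': 0.0, 'width': 85.485}
scene {'mtx': [[406.635, 0.0, 250.54], [0.0, 406.635, 186.995], [0.0, 0.0, 1.0]], 'R': [[-0.718, 0.696, 0.007], [0.412, 0.432, -0.802], [-0.562, -0.573, -0.597]], 't': [535.425, -45.9, 1007.826]}
top {'mtx': [[373.7, 0.0, 258.559], [0.0, 373.7, 193.893], [0.0, 0.0, 1.0]], 'R': [[-0.149, -0.989, -0.003], [-0.961, 0.146, -0.236], [0.234, -0.033, -0.972]], 't': [-167.915, 550.633, 870.404]}
pics
```

View pics/scene0.png

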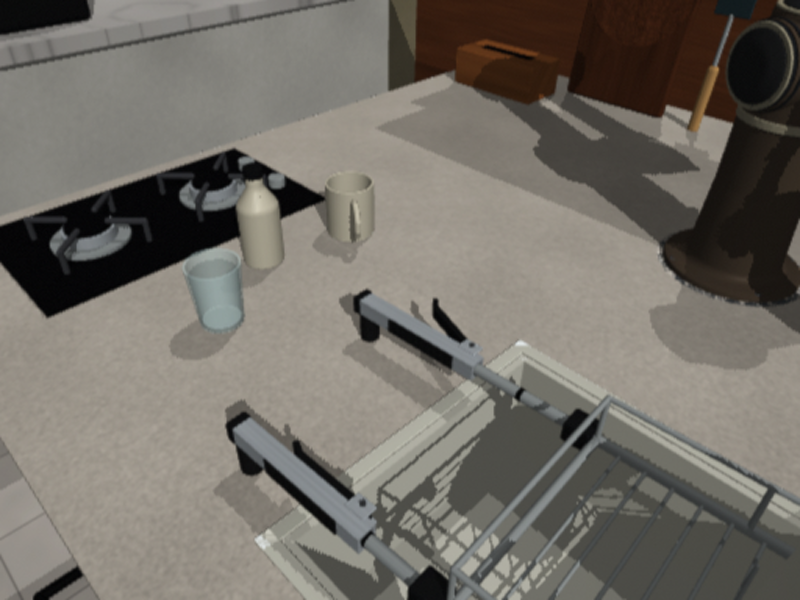

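View pics/top0.png

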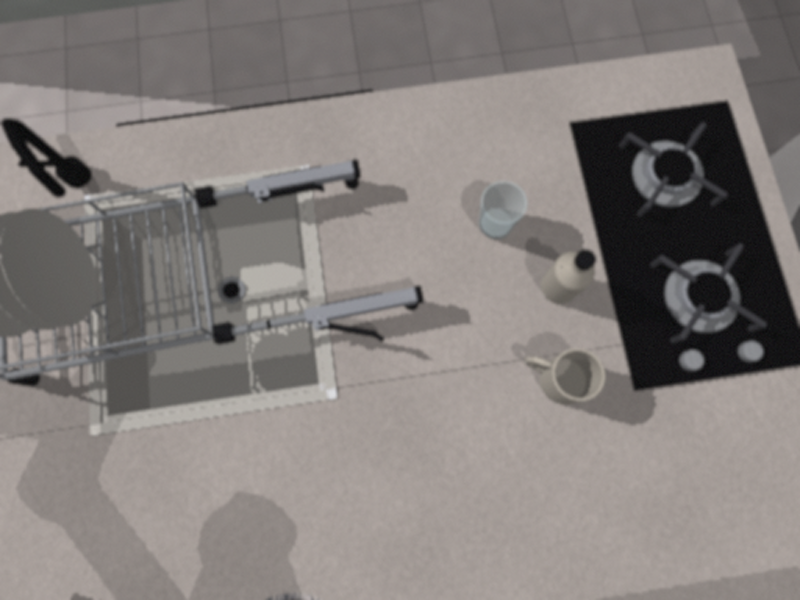

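Scene view: the front leg runs from the mouth at (478,365) to the outer end at (365,298), with the mark at (520,394) and the lever tip at (436,302). In the top view the mark is at (268,324), the mouth at (309,317), the outer end at (415,296) and the lever tip at (381,337). The mug, bottle and tumbler stand well outward of the leg end.

```bash
cat > h.py <<'E'
from workcell import *
import cv2,numpy as np
def ray(c,u,v,z):
    d=c["R"].T@np.linalg.solve(c["mtx"],[u,v,1.]); o=-c["R"].T@c["t"]
    return o+d*(z-o[2])/d[2]
def proj(c,X):
    q=c["mtx"]@(c["R"]@np.asarray(X,float)+c["t"]); return q[:2]/q[2]
E
python3 - <<'E'
from h import *
np.set_printoptions(precision=1,suppress=True)
S=calibration("scene");T=calibration("top")
P={"mark":((520,394),(268,324),58),"mouth":((478,358),(309,317),60),"out":((365,298),(415,296),66),"tip":((436,302),(381,337),58),"block":((570,425),(235,331),55)}
for k,(a,b,z) in P.items(): print(k,ray(S,*(np.array(a)*.64),z),ray(T,*(np.array(b)*.64),z))
for k,a in {"mug":(575,372),"tumb":(495,225),"soap":(562,290)}.items(): print(k,ray(T,*(np.array(a)*.64),10))
s=observe();print(proj(S,s["eef_pos"])/.64,proj(T,s["eef_pos"])/.64)
W=calibration("wrist");print(s["tool_rot"].T@W["R"].T, s["tool_rot"].T@(-W["R"].T@W["t"]-s["eef_pos"]) if hasattr(s["tool_rot"],"T") else 0)
cv2.imwrite("pics/w0.png",cv2.resize(snapshot("wrist")[:,:,::-1],(800,600),interpolation=cv2.INTER_CUBIC))
E
```

```text
mark [524.  -27.6  58. ] [519.5 -27.9  58. ]
mouth [514.1 -95.3  60. ] [520.6 -94.5  60. ]
out [ 536.8 -265.3   66. ] [ 527.9 -267.7   66. ]
tip [ 468.8 -203.1   58. ] [ 471.4 -204.1   58. ]
block [519.9  34.1  55. ] [516.7  26.2  55. ]
mug [ 374.2 -512.1   10. ]
tumb [ 648.  -429.5   10. ]
soap [ 514.7 -520.7   10. ]
[1575.9  487.2] [-245.9  579.2]
[[-0.  -0.9 -0.3]
 [ 1.  -0.   0. ]
 [-0.  -0.3  0.9]] [  84.5    0.2 -142.5]
```

View pics/w0.png

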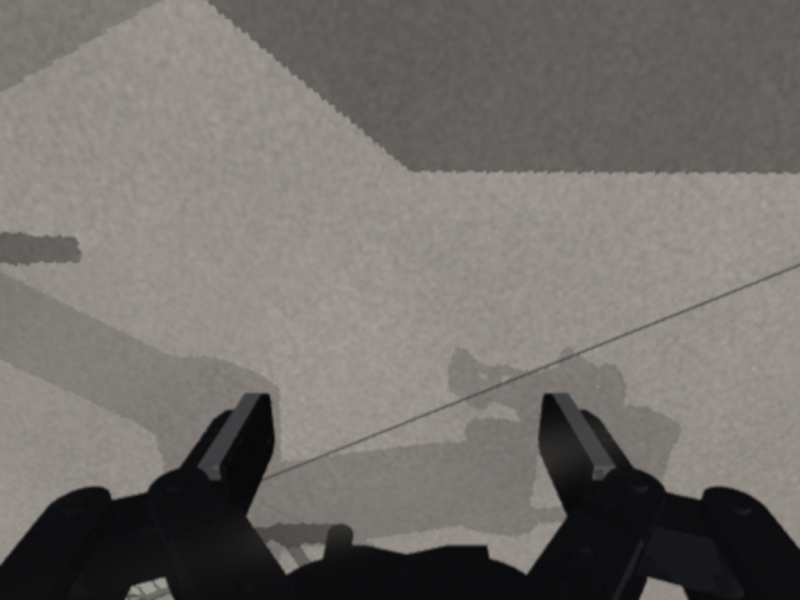

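Wrist view: only the worktop and the open fingers, nothing of the rack yet. The rack's -y is about world (0.045, -0.999), and the mouth is about 67 mm out from the mark. Next I turn the tool to line up with the leg.

Call:
jog_arm:
  series:
    - {"roll": 0.0435}
    - {"roll": 0.0435}
    - {"roll": 0.0435}
    - {"roll": 0.0435}
    - {"roll": 0.0435}
    - {"roll": 0.0435}
    - {"roll": 0.0435}
    - {"roll": 0.0435}
    - {"x": -0.4,"y": 0.1}
    - {"x": -0.8,"y": 0.2}
    - {"x": -0.8,"y": 0.2}
    - {"x": -0.8,"y": 0.2}

```text
schema error: expected keys x, y, z, roll, jaw
```

Call:
jog_arm:
  series:
    - {"x": -0.8,"y": 0.2,"z": -0.2}
    - {"x": -0.8,"y": 0.2,"z": -0.2}
    - {"x": -0.8,"y": 0.2}
    - {"x": -0.8,"y": 0.2}
    - {"x": -0.8,"y": 0.2}
    - {"x": -0.8,"y": 0.2}
    - {"x": -0.8,"y": 0.2}
    - {"x": -0.8,"y": 0.2}
    - {"x": -0.8,"y": 0.1}
    - {"x": -0.8}
    - {"x": -0.8}
    - {"x": -0.8}

```text
schema error: expected keys x, y, z, roll, jaw
```

Call:
jog_arm:
  series:
    - {"x": 0,"y": 0,"z": 0,"roll": 0.0435,"jaw": -1}
    - {"x": 0,"y": 0,"z": 0,"roll": 0.0435,"jaw": -1}
    - {"x": 0,"y": 0,"z": 0,"roll": 0.0435,"jaw": -1}
    - {"x": 0,"y": 0,"z": 0,"roll": 0.0435,"jaw": -1}
    - {"x": 0,"y": 0,"z": 0,"roll": 0.0435,"jaw": -1}
    - {"x": 0,"y": 0,"z": 0,"roll": 0.0435,"jaw": -1}
    - {"x": 0,"y": 0,"z": 0,"roll": 0.0435,"jaw": -1}
    - {"x": 0,"y": 0,"z": 0,"roll": 0.0435,"jaw": -1}
    - {"x": -0.4,"y": 0.1,"z": 0,"roll": 0,"jaw": -1}
    - {"x": -0.8,"y": 0.2,"z": 0,"roll": 0,"jaw": -1}
    - {"x": -0.8,"y": 0.2,"z": 0,"roll": 0,"jaw": -1}
    - {"x": -0.8,"y": 0.2,"z": 0,"roll": 0,"jaw": -1}

```text
clock: 1.35
eef_pos: [304.2, 426.9, 230.8]
tool_rot: [[-0.044, 0.999, -0.0], [0.999, 0.044, -0.001], [-0.001, -0.0, -1.0]]
contact_force: [1.0, 0.1, -0.0]
width: 85.3
grip_force: 0.0
```

Call:
jog_arm:
  series:
    - {"x": -0.8,"y": 0.2,"z": -0.2,"roll": 0,"jaw": -1}
    - {"x": -0.8,"y": 0.2,"z": -0.2,"roll": 0,"jaw": -1}
    - {"x": -0.8,"y": 0.2,"z": 0,"roll": 0,"jaw": -1}
    - {"x": -0.8,"y": 0.2,"z": 0,"roll": 0,"jaw": -1}
    - {"x": -0.8,"y": 0.2,"z": 0,"roll": 0,"jaw": -1}
    - {"x": -0.8,"y": 0.2,"z": 0,"roll": 0,"jaw": -1}
    - {"x": -0.8,"y": 0.2,"z": 0,"roll": 0,"jaw": -1}
    - {"x": -0.8,"y": 0.2,"z": 0,"roll": 0,"jaw": -1}
    - {"x": -0.8,"y": 0.1,"z": 0,"roll": 0,"jaw": -1}
    - {"x": -0.8,"y": 0,"z": 0,"roll": 0,"jaw": -1}
    - {"x": -0.8,"y": 0,"z": 0,"roll": 0,"jaw": -1}
    - {"x": -0.8,"y": 0,"z": 0,"roll": 0,"jaw": -1}

```text
clock: 2.55
eef_pos: [409.3, -49.1, 251.2]
tool_rot: [[-0.043, 0.999, 0.0], [0.999, 0.043, 0.0], [0.0, 0.0, -1.0]]
contact_force: [1.0, 0.1, -0.5]
width: 85.5
grip_force: 0.0
```

Call:
jog_arm:
  series:
    - {"x": -0.7,"y": 0.75,"z": 0,"roll": 0,"jaw": 1}
    - {"x": -0.8,"y": 0.75,"z": 0,"roll": 0,"jaw": 1}
    - {"x": -0.5,"y": 0.75,"z": 0,"roll": 0,"jaw": 1}
    - {"x": 0,"y": 0,"z": 0,"roll": 0,"jaw": 1}
    - {"x": 0,"y": 0,"z": 0,"roll": 0,"jaw": 1}

```text
clock: 3.05
eef_pos: [521.6, -138.6, 250.0]
tool_rot: [[-0.042, 0.999, -0.003], [0.999, 0.042, 0.001], [0.001, -0.003, -1.0]]
contact_force: [-0.0, 0.2, -1.2]
width: 12.3
grip_force: 0.0
```

```bash
python3 - <<'E'
from h import *
import workcell
print([ (k,getattr(workcell,k)) for k in dir(workcell) if 'hold' in k.lower()])
c=calibration("wrist"); im=snapshot("wrist"); s=observe(); print(np.round(s["eef_pos"],1),s["width"],np.round(c["mtx"],1).tolist())
np.savez("w1.npz",**c)
cv2.imwrite("pics/w1.png",cv2.resize(im[:,:,::-1],(800,600),interpolation=cv2.INTER_CUBIC))
E
```

```text
[('hold_point_z', -18.700000000000003)]
[ 520.9 -137.9  250.3] 4.401387950635796 [[299.2, 0.0, 259.7], [0.0, 299.2, 192.9], [0.0, 0.0, 1.0]]
```

View pics/w1.png

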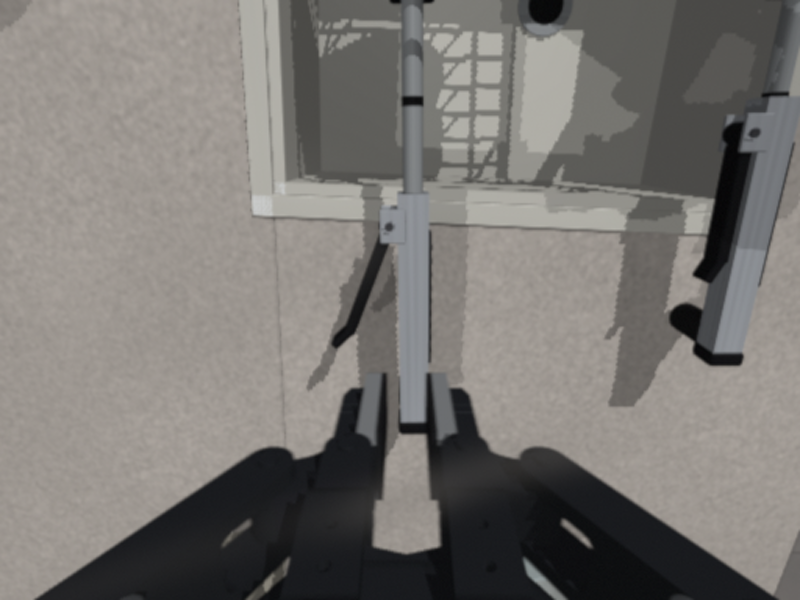

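Wrist view: the leg is vertical in the picture. The black mark is at (413,101), the mouth (top edge) at (413,193), the cap's outer edge at (413,430), the pivot at (389,227) and the lever tip at (341,340), still open. The fingers are shut.

```bash
python3 - <<'E'
from h import *
np.set_printoptions(precision=1,suppress=True)
c=dict(np.load("w1.npz"))
f=lambda u,v,z: ray(c,u*.64,v*.64,z)
mk=f(413,101,60); mo=f(413,193,66); en=f(413,425,66); tp=f(341,340,64); pv=f(389,227,66)
print("mark",mk,"mouth",mo,"end",en,"tip",tp,"pivot",pv)
print("yaw deg of -y", np.degrees(np.arctan2((en-mk)[0],-(en-mk)[1])), "mouth-mark",np.linalg.norm((mo-mk)[:2]),"len",np.linalg.norm((en-mo)[:2]))
E
```

```text
mark [520.4 -28.7  60. ] mouth [523.  -87.2  66. ] end [ 531.6 -271.    66. ] tip [ 473.2 -199.5   64. ] pivot [ 507.3 -111.1   66. ]
yaw deg of -y 2.6522398908111624 mouth-mark 58.49197780697021 len 184.08044814838678
```

Call:
jog_arm:
  series:
    - {"x": -0.8,"y": 0.05,"z": 0,"roll": 0,"jaw": 1}
    - {"x": -0.9,"y": 0.05,"z": 0,"roll": 0,"jaw": 1}
    - {"x": -0.9,"y": 0,"z": 0,"roll": 0,"jaw": 1}
    - {"x": -0.8,"y": 0,"z": 0.3,"roll": 0,"jaw": 1}
    - {"x": 0,"y": 0,"z": 0.8,"roll": 0,"jaw": 1}
    - {"x": 0,"y": 0,"z": 0.8,"roll": 0,"jaw": 1}
    - {"x": 0,"y": 0,"z": 0.8,"roll": 0,"jaw": 1}
    - {"x": 0,"y": 0,"z": 0.8,"roll": 0,"jaw": 1}
    - {"x": 0,"y": 0,"z": 0.5,"roll": 0,"jaw": 1}
    - {"x": 0,"y": 0,"z": 0.1,"roll": 0,"jaw": 1}
    - {"x": 0,"y": 0,"z": 0,"roll": 0,"jaw": 1}

```text
clock: 4.2
eef_pos: [533.3, -306.6, 46.2]
tool_rot: [[-0.044, 0.999, -0.001], [0.999, 0.044, 0.001], [0.001, -0.001, -1.0]]
contact_force: [-0.3, -0.2, -0.1]
width: -0.4
grip_force: 0.0
```

Call:
jog_arm:
  series:
    - {"x": 0.2,"y": 0,"z": 0,"roll": 0,"jaw": 1}
    - {"x": 0.1,"y": 0,"z": 0,"roll": 0,"jaw": 1}
    - {"x": 0.1,"y": 0,"z": 0,"roll": 0,"jaw": 1}
    - {"x": 0.1,"y": 0,"z": 0,"roll": 0,"jaw": 1}
    - {"x": 0.15,"y": 0,"z": 0,"roll": 0,"jaw": 1}
    - {"x": 0.15,"y": 0,"z": 0,"roll": 0,"jaw": 1}
    - {"x": 0.15,"y": 0,"z": 0,"roll": 0,"jaw": 1}
    - {"x": 0.1,"y": 0,"z": 0,"roll": 0,"jaw": 1}
    - {"x": 0.1,"y": 0,"z": 0,"roll": 0,"jaw": 1}
    - {"x": 0.05,"y": 0,"z": 0,"roll": 0,"jaw": 1}
    - {"x": 0,"y": 0,"z": 0,"roll": 0,"jaw": 1}

```text
clock: 5.3
eef_pos: [531.1, -247.1, 45.9]
tool_rot: [[-0.043, 0.999, -0.001], [0.999, 0.043, 0.001], [0.001, -0.001, -1.0]]
contact_force: [-0.3, -0.4, -0.2]
width: -0.3
grip_force: 0.0
```

```bash
python3 - <<'E'
from h import *
c=calibration("wrist"); im=snapshot("wrist"); s=observe(); print(np.round(s["eef_pos"],1),np.round(s["contact_force"],1))
np.savez("w2.npz",**c)
cv2.imwrite("pics/w2.png",cv2.resize(im[:,:,::-1],(800,600),interpolation=cv2.INTER_CUBIC))
E
```

```text
[ 530.9 -247.2   45.8] [-0.8 -0.2  0.5]
```

View pics/w2.png

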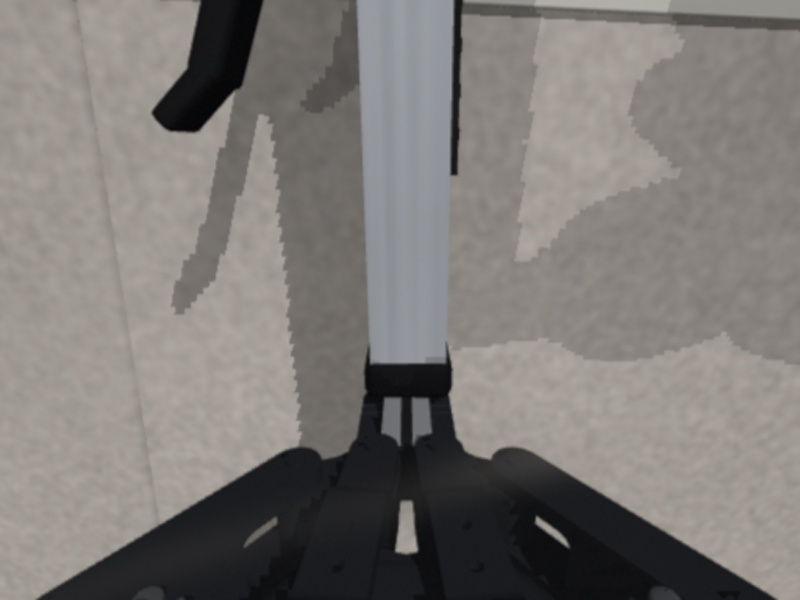

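Wrist view: the cap's outer edge is at (408,397), next to the shut fingers. The grip's outer end is at (455,175), 128 mm from the mouth, and the lever tip at (180,130) is still open.

```bash
python3 - <<'E'
from h import *
np.set_printoptions(precision=1,suppress=True)
c=dict(np.load("w2.npz"))
f=lambda u,v,z: ray(c,u*.64,v*.64,z)
e=f(408,395,66);g=f(455,175,65)
print("cap",e,f(408,364,66),"gripend",g,"mouth by cap",e[1]+190,"by grip",g[1]+128, "axis x", f(408,350,66))
T=calibration("top"); im=snapshot("top"); S=calibration("scene"); i2=snapshot("scene")
def crop(im,c,X):
    u,v=np.round(proj(c,X)).astype(int); u0,v0=u-50,v-37; print(u0,v0); return cv2.resize(im[v0:v0+75,u0:u0+100,::-1],(400,300),interpolation=cv2.INTER_CUBIC)
cv2.imwrite("pics/ts.png",np.hstack([crop(im,T,[522,-80,60]),crop(i2,S,[522,-80,60])]))
E
```

```text
cap [ 530.2 -234.2   66. ] [ 529.8 -224.1   66. ] gripend [ 539.4 -170.7   65. ] mouth by cap -44.22443655744809 by grip -42.65903563188667 axis x [ 529.6 -219.6   66. ]
142 166
260 198
```

View pics/ts.png

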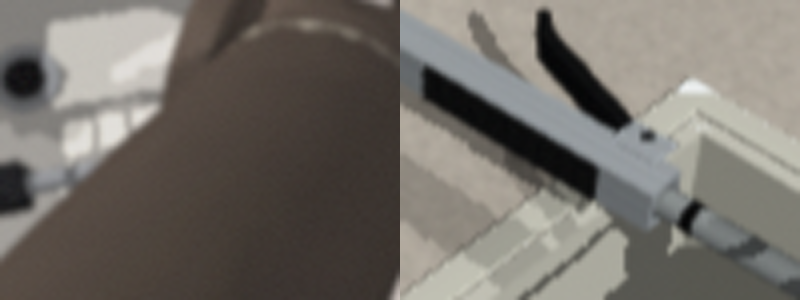

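Left crop: the arm hides the leg in the top view. Right crop: the scene view shows the mark at (688,217), just short of the mouth at about (668,205), with the lever open. About 14 mm remain, so I push 11 mm and check from above.

Call:
jog_arm:
  series:
    - {"x": 0.1,"y": 0,"z": 0,"roll": 0,"jaw": 1}
    - {"x": 0.08,"y": 0,"z": 0,"roll": 0,"jaw": 1}
    - {"x": 0.04,"y": 0,"z": 0,"roll": 0,"jaw": 1}
    - {"x": 0,"y": 0,"z": 0,"roll": 0,"jaw": 1}
    - {"x": 0,"y": 0,"z": 0,"roll": 0,"jaw": 1}

```text
clock: 5.95
eef_pos: [531.2, -236.7, 46.3]
tool_rot: [[-0.043, 0.999, 0.0], [0.999, 0.043, 0.001], [0.001, 0.0, -1.0]]
contact_force: [0.3, -0.1, -0.1]
width: 0.1
grip_force: 0.0
```

```bash
python3 - <<'E'
from h import *
np.set_printoptions(precision=1,suppress=True)
s=observe(); print(s["eef_pos"])
S=calibration("scene"); i2=snapshot("scene")
u0,v0=300,210
cv2.imwrite("pics/s2.png",cv2.resize(i2[v0:v0+75,u0:u0+100,::-1],(800,600),interpolation=cv2.INTER_CUBIC))
for y in (-28.7,-31.7,-43,): print(y,(proj(S,[520.4-(y+28.7)*.046,y,55])-[u0,v0])*8)
E
```

```text
[ 531.2 -236.7   46.3]
-28.7 [266.5 336.1]
-31.7 [254.8 329.1]
-43 [211.2 303.2]
```

View pics/s2.png

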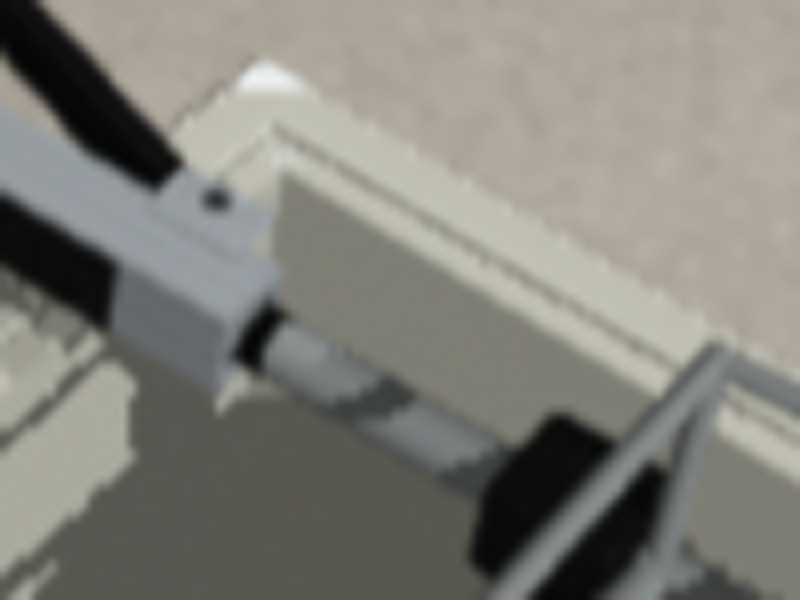

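Scene crop (8x): the mouth face is centred near (248,331) and the far edge of the ring near (272,340), which is 6 mm. So about 3 to 3.5 mm remain. The lever is still open.

Call:
jog_arm:
  series:
    - {"x": 0.04,"y": 0,"z": 0,"roll": 0,"jaw": 1}
    - {"x": 0.03,"y": 0,"z": 0,"roll": 0,"jaw": 1}
    - {"x": 0,"y": 0,"z": 0,"roll": 0,"jaw": 1}
    - {"x": 0,"y": 0,"z": 0,"roll": 0,"jaw": 1}

```text
clock: 6.4
eef_pos: [531.2, -233.6, 46.4]
tool_rot: [[-0.043, 0.999, 0.0], [0.999, 0.043, -0.0], [-0.0, 0.0, -1.0]]
contact_force: [0.5, -0.4, 0.0]
width: -0.1
grip_force: 0.4
```

Call:
jog_arm:
  series:
    - {"x": -0.2,"y": 0,"z": 0,"roll": 0,"jaw": 1}
    - {"x": -0.2,"y": 0,"z": 0,"roll": 0,"jaw": 1}
    - {"x": 0,"y": 0,"z": -0.8,"roll": 0,"jaw": 1}
    - {"x": 0,"y": 0,"z": -0.9,"roll": 0,"jaw": -1}
    - {"x": 0,"y": 0,"z": -0.8,"roll": 0,"jaw": -1}
    - {"x": 0.8,"y": -0.1,"z": 0,"roll": 0,"jaw": -1}
    - {"x": 0.8,"y": -0.1,"z": 0,"roll": 0,"jaw": -1}
    - {"x": 0.8,"y": -0.1,"z": 0,"roll": 0,"jaw": -1}
    - {"x": 0.4,"y": 0,"z": 0,"roll": 0,"jaw": -1}
    - {"x": 0,"y": 0,"z": 0,"roll": 0,"jaw": -1}
    - {"x": 0,"y": 0,"z": 0,"roll": 0,"jaw": -1}

```text
clock: 7.5
eef_pos: [511.3, -114.9, 171.5]
tool_rot: [[-0.043, 0.999, 0.001], [0.999, 0.043, -0.001], [-0.001, 0.001, -1.0]]
contact_force: [-0.3, -0.3, 0.1]
width: 85.6
grip_force: 0.0
```

```bash
python3 - <<'E'
from h import *
c=calibration("wrist"); im=snapshot("wrist"); s=observe(); print(np.round(s["eef_pos"],1),s["width"])
np.savez("w3.npz",**c)
cv2.imwrite("pics/w3.png",cv2.resize(im[:,:,::-1],(800,600),interpolation=cv2.INTER_CUBIC))
E
```

```text
[ 511.4 -115.4  171.6] 85.51859220599115
```

View pics/w3.png

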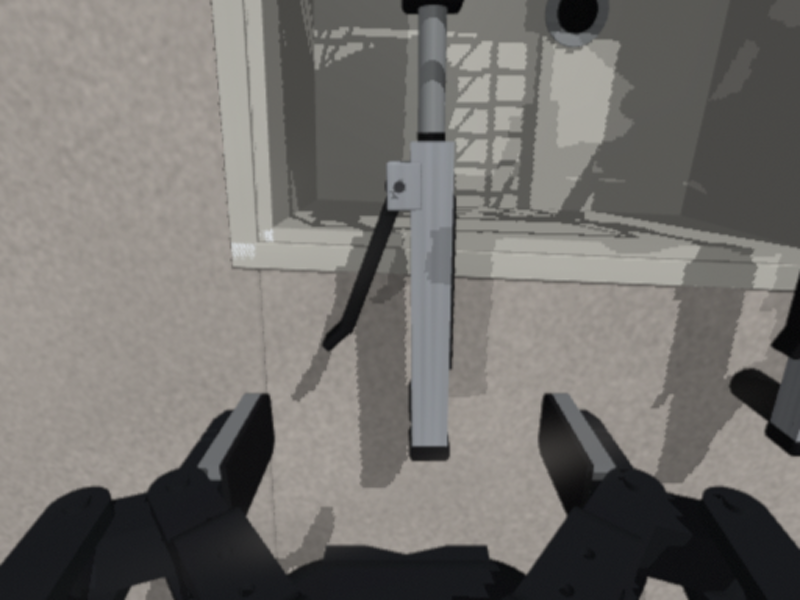

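Wrist view: the ring is visible at (432,134-141), the mouth's top edge is at (432,142), the pivot at (399,187), the lever tip at (330,343) still open, the grip's outer end at (452,368) and the cap edge at (430,459).

```bash
python3 - <<'E'
from h import *
np.set_printoptions(precision=1,suppress=True)
c=dict(np.load("w3.npz"))
f=lambda u,v,z: ray(c,u*.64,v*.64,z)
for n,a in dict(frame=(432,12,62),ringfar=(432,133.5,62),mouth=(432,142,66),pivot=(399,187,67),grip=(452,368,65),tip=(330,343,64),cap0=(430,446,66),cap=(430,459,66),axis=(430,400,66)).items(): print(n,f(*a))
# predicted ring far-edge pixel when mouth is at mark
E
```

```text
frame [516.6  27.3  62. ]
ringfar [519.9 -26.4  62. ]
mouth [519.9 -30.4  66. ]
pivot [504.2 -53.1  67. ]
grip [ 539.6 -156.3   65. ]
tip [ 467.5 -143.7   64. ]
cap0 [ 529.7 -210.5   66. ]
cap [ 530.3 -220.2   66. ]
axis [ 527.8 -177.8   66. ]
```

```bash
python3 - <<'E'
from h import *
np.set_printoptions(precision=1,suppress=True)
c=calibration("wrist"); im=snapshot("wrist").astype(int)
for v in range(80,97): print(v,im[v,270:284].sum(1).mean().round() if 0 else im[v,272:281].sum(-1).tolist(), ray(c,276.5,v+.5,62)[1].round(1))
E
```

```text
80 [344, 362, 377, 383, 394, 393, 384, 378, 377] -23.2
81 [345, 362, 377, 384, 394, 392, 386, 378, 374] -23.9
82 [340, 359, 371, 380, 388, 387, 380, 375, 370] -24.7
83 [297, 312, 325, 333, 337, 337, 329, 325, 321] -25.4
84 [186, 196, 203, 209, 212, 212, 206, 200, 200] -26.2
85 [71, 77, 81, 82, 82, 80, 72, 73, 70] -26.9
86 [45, 48, 52, 51, 51, 44, 38, 39, 40] -27.6
87 [47, 51, 52, 52, 52, 51, 42, 36, 38] -28.4
88 [76, 77, 79, 80, 77, 76, 70, 69, 70] -29.1
89 [208, 215, 215, 216, 210, 204, 202, 202, 207] -29.9
90 [368, 374, 375, 374, 367, 359, 357, 359, 364] -30.6
91 [434, 438, 441, 437, 430, 422, 419, 424, 428] -31.4
92 [440, 445, 447, 445, 436, 427, 424, 426, 434] -32.2
93 [440, 445, 448, 443, 436, 427, 425, 429, 435] -32.9
94 [439, 445, 448, 443, 435, 426, 426, 428, 434] -33.7
95 [439, 446, 446, 441, 434, 426, 425, 429, 433] -34.4
96 [438, 447, 447, 443, 434, 425, 424, 429, 433] -35.2
```

The mouth is within 1 mm of the mark (3.9 mm of ring showing against the ideal 3 mm). Next I descend around the blade and grip, with the gripper centre about 14 mm to the near side.

Call:
jog_arm:
  series:
    - {"x": 0.19,"y": -0.02,"z": 0.4,"roll": 0,"jaw": -1}
    - {"x": 0,"y": 0,"z": 0.7,"roll": 0,"jaw": -1}
    - {"x": 0,"y": 0,"z": 0.7,"roll": 0,"jaw": -1}
    - {"x": 0,"y": 0,"z": 0.6,"roll": 0,"jaw": -1}
    - {"x": 0,"y": 0,"z": 0.35,"roll": 0,"jaw": -1}
    - {"x": 0,"y": 0,"z": 0,"roll": 0,"jaw": -1}
    - {"x": 0,"y": 0,"z": 0,"roll": 0,"jaw": -0.64}
    - {"x": 0,"y": 0,"z": 0,"roll": 0,"jaw": -0.64}
    - {"x": 0,"y": 0,"z": 0,"roll": 0,"jaw": -0.64}

```text
clock: 8.5
eef_pos: [510.9, -105.5, 35.3]
tool_rot: [[-0.042, 0.999, 0.003], [0.999, 0.042, -0.001], [-0.001, 0.003, -1.0]]
contact_force: [0.0, 0.1, 0.1]
width: 70.2
grip_force: 0.0
```

```bash
python3 - <<'E'
from h import *
im=snapshot("wrist"); s=observe(); print(np.round(s["eef_pos"],1),s["width"],np.round(s["contact_force"],1))
cv2.imwrite("pics/w4.png",cv2.resize(im[:,:,::-1],(800,600),interpolation=cv2.INTER_CUBIC))
E
```

```text
[ 510.7 -105.4   35.2] 69.98646135176405 [ 0.2 -0.1 -0.2]
```

View pics/w4.png

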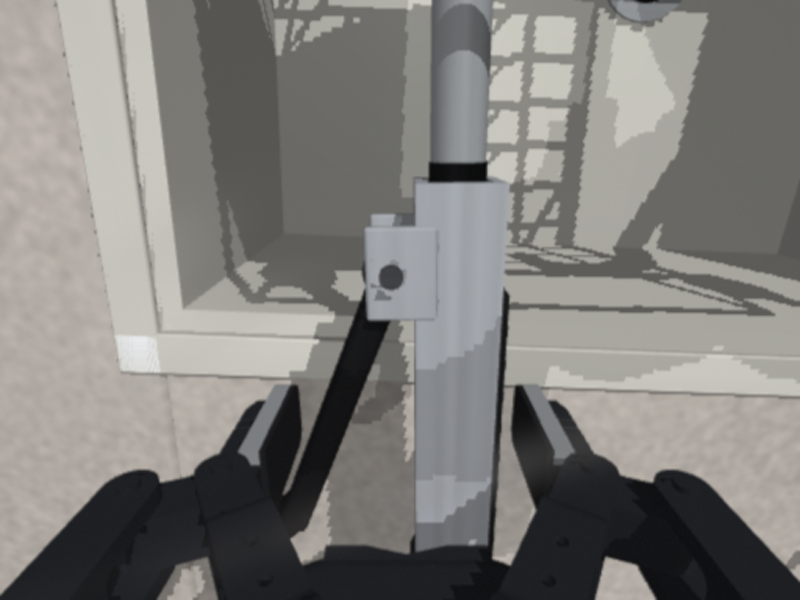

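Wrist view: the fingers straddle the blade (near finger at about x=290, blade at 310-380) and the grip (rear finger at about x=515, grip at 500). The ring still shows at the mouth (458,172). I bring the rear finger to the grip first, then close while following with the arm.

Call:
jog_arm:
  series:
    - {"x": 0,"y": -0.06,"z": 0,"roll": 0,"jaw": -0.36}
    - {"x": 0,"y": 0,"z": 0,"roll": 0,"jaw": -0.36}
    - {"x": 0,"y": 0,"z": 0,"roll": 0,"jaw": -0.36}

```text
clock: 8.85
eef_pos: [508.5, -105.4, 35.2]
tool_rot: [[-0.043, 0.999, 0.004], [0.999, 0.043, -0.001], [-0.001, 0.004, -1.0]]
contact_force: [3.3, -0.2, 5.1]
width: 58.4
grip_force: 6.5
```

Call:
jog_arm:
  series:
    - {"x": 0,"y": 0.04,"z": 0,"roll": 0,"jaw": -0.26}
    - {"x": 0,"y": 0.04,"z": 0,"roll": 0,"jaw": -0.16}
    - {"x": 0,"y": 0,"z": 0,"roll": 0,"jaw": -0.16}

```text
clock: 9.15
eef_pos: [512.8, -105.6, 35.5]
tool_rot: [[-0.043, 0.999, 0.004], [0.999, 0.043, -0.002], [-0.002, 0.004, -1.0]]
contact_force: [2.2, -0.6, 6.8]
width: 49.8
grip_force: 5.5
```

Call:
jog_arm:
  series:
    - {"x": 0,"y": 0.043,"z": 0,"roll": 0,"jaw": -0.06}
    - {"x": 0,"y": 0.043,"z": 0,"roll": 0,"jaw": 0.04}
    - {"x": 0,"y": 0.043,"z": 0,"roll": 0,"jaw": 0.14}
    - {"x": 0,"y": 0.02,"z": 0,"roll": 0,"jaw": 0.24}
    - {"x": 0,"y": 0,"z": 0,"roll": 0,"jaw": 0.4}
    - {"x": 0,"y": 0,"z": 0,"roll": 0,"jaw": 1}
    - {"x": 0,"y": 0,"z": 0,"roll": 0,"jaw": 1}
    - {"x": 0,"y": 0,"z": 0,"roll": 0,"jaw": 1}

```text
clock: 9.95
eef_pos: [520.9, -105.4, 36.1]
tool_rot: [[-0.046, 0.999, 0.006], [0.999, 0.046, -0.002], [-0.003, 0.005, -1.0]]
contact_force: [3.3, 0.4, 8.7]
width: 32.4
grip_force: 59.3
```

```bash
python3 - <<'E'
from h import *
im=snapshot("wrist"); s=observe(); print(np.round(s["eef_pos"],1),s["width"],s["grip_force"],np.round(s["contact_force"],1),np.round(s["moment"],1))
i2=snapshot("scene")
a=cv2.resize(im[:,:,::-1],(450,338),interpolation=cv2.INTER_CUBIC)
b=cv2.resize(i2[150:270,215:335,::-1],(338,338),interpolation=cv2.INTER_CUBIC)
cv2.imwrite("pics/w5.png",np.hstack([a,b]))
for v in range(90,125): print(v,im[v,285:300].sum(-1).mean().round(),end="; ")
E
```

```text
[ 520.9 -105.4   36.1] 32.399888413477335 59.24951434135437 [2.1 0.3 8. ] [ 0.1 -0.2  0.5]
90 425.0; 91 405.0; 92 403.0; 93 403.0; 94 402.0; 95 406.0; 96 448.0; 97 481.0; 98 486.0; 99 476.0; 100 472.0; 101 473.0; 102 455.0; 103 432.0; 104 421.0; 105 417.0; 106 409.0; 107 385.0; 108 365.0; 109 366.0; 110 379.0; 111 386.0; 112 389.0; 113 400.0; 114 394.0; 115 394.0; 116 445.0; 117 484.0; 118 494.0; 119 495.0; 120 496.0; 121 500.0; 122 503.0; 123 504.0; 124 504.0;
```

View pics/w5.png

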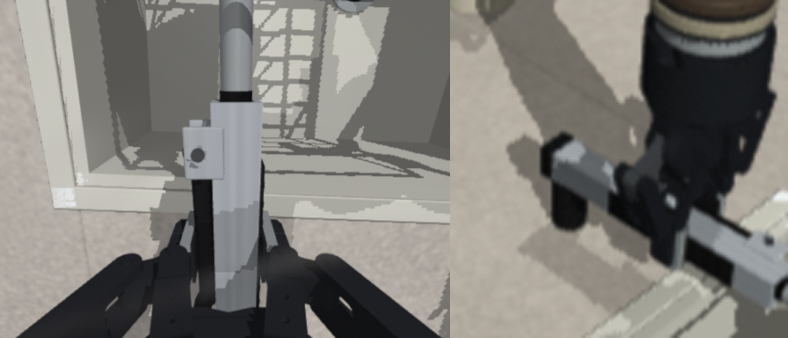

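Final view: the lever lies along the sleeve (closed), pinched against the grip at 59 N. The ring at (236,96) still shows about 4 mm at the mouth (236,102), so the leg has not moved.

```bash
python3 -c "from workcell import *; print(sign_off())"
```

```text
the job is handed in; nothing more can be done
None
```

I slid the front leg in until the sleeve mouth was about 1 mm short of the black mark, then squeezed the lever fully closed against the rubber grip; the gripper is still holding both at about 59 N, the mug, tumbler and soap bottle were not touched, and the job was handed in at about 10 s.

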